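# Feed one piston from the gravity rack to the measuring rest

## Robot

A 7-joint arm with a two-finger parallel gripper is mounted at the origin on a cart in front of the work surface, level with it; the furniture and walls round the work are solid. World frame = base frame: x ahead of the robot, y to its left, z up, the work surface at z = 0. Lengths are in m, angles in rad, forces in N, time in s.
With the tool pointing down it reaches from about 0.4 to 0.9 m from the base axis. Payload 5.6 kg.
Tool frame: the origin (TCP) lies midway between the tips of the shut fingers; the grasp point (between the pads) lies 19 mm behind it; y points along the fingers, z is the direction in which the jaws open and shut, and the axes are right-handed (so a half turn about y gives the same grasp; the last joint's range is limited). The gripper opens to 92 mm and grips with 3 to 60 N. Pads are 20 mm wide; open, the fingers measure 128 mm over their backs; the gripper's body (75 mm by 189 mm) begins 69 mm behind the grasp point.
Start: joints at [1.097, 0.468, -0.012, 1.603, 0.006, 1.071, -0.056], TCP at [0.271, -0.591, 0.215] pointing down, gripper open.
Joint ranges: [-2.53, 2.53], [-0.31, 2.02], [-1.57, 1.55], [0.28, 2.44], [-1.29, 4.43], [0.15, 1.84], [-2.92, 2.92]. Speed limits (rad/s): [2.57, 2.57, 3.14, 3.14, 3.14, 3.14, 3.14].

## Interface

Orientations are given as a 3x3 rotation matrix whose columns are the frame's x, y, z axes.
In Python, from station import env, effector, solver, viewer, workorder, search_frame, tip_of gives the robot as it stands. Calls block until the motion is done:
- env.reach(position, orientation): joint-space move of the TCP to a pose.
- env.movel(position, frame=None, rate=0.15): straight line of the TCP; frame=None keeps the orientation; rate is the mean speed in m/s.
- env.goto_joints(angles): joint-space move.
- effector.release() and effector.grasp(squeeze=None): open the fingers fully, or close them until they stop; squeeze is the grip in N (None keeps the last).
- env.pause(seconds).
- solver.inverse_kinematics(position, orientation): joint angles nearest the present ones, or None.
- env.sense(): the state.
- viewer.read_camera(name): name is "side" or "top"; returns (picture, depth): 400x640x3 uint8, red, green, blue; 400x640 float32, m along the optical axis (not along the pixel's ray), 0 where there is no reading.
- viewer.camera_info(name): a dict with "intrinsics" (3x3 intrinsics, pixels), "dist_coeffs" ([k1, k2, p1, p2, k3] as OpenCV has them; the pictures are not rectified), "eye" and "rotation" of the camera in the world. Camera axes: x right, y up, looking along -z (the intrinsics and any distortion apply to the point x, -y, -z); pixel columns grow to the right and rows downward; lengths in m; the calibration is good to about 2 mm. A picture is of the moment at which its call begins. camera_info takes no time and is no camera call.
A pose or a line that the arm cannot do raises env.PlanningError and nothing moves.
- workorder.finish_job(): hands the job in, once; it reports no verdict.
Trained networks look in the newest picture that a camera, given by its name, has taken for a name from the list of things; names that differ only in an ending like _2 or _b are one class to them, and where a whole thing is asked for, a point or a joint stands for the part that bears it (a point fixed in the world has none). Each returns a list of dicts, best first, with "score" (0 to 1); they miss things now and then, are a little off and sometimes report something else, mostly with a low value. They report only what shows in the picture. A call takes as long as a camera call. They do not tell look-alikes from the thing itself.
- search_frame(camera, name): "at" ([x, y, z] in m, in world coordinates, good to about 4 mm: the middle of the surface that is visible of it).
- tip_of(camera, name): "at" ([x, y, z] in m, in world coordinates, good to about 4 mm: a listed point, or the origin of a listed thing).
The state is a dict: "t": time; "joint_positions": joint angles; "joint_velocities": joint speeds; "tau": joint torques, N m; "ee_pos": TCP position; "tcp_rot": TCP orientation; "wrist_force": force on the tool from outside, world axes, zero at the start; "moment": the same for the moment, N m; "gripper_width": finger opening in m.
Only numpy, scipy, OpenCV 4.12 (cv2) and the standard library are available. Lean on these libraries where they do the work, as an engineer would, in place of code of your own. Each camera call takes 0.05 s, during which the arm holds its last target. There are 200 camera calls.

## Task

Send the next piston to be measured: without lifting it, slide the end piston of the sloped rack sideways off the track and along the angle-iron rest until its end face is against the anvil. Only when the end of the track is empty, draw the stop pin out by its black knob so that the next piston rolls down to the stop, then push the pin fully home again so that it holds back the rest of the row. Leave the other things on the bench where they are.

Things in the scene. Friction and masses are not known exactly. Their poses are not given: they have to be found in the camera images.
- rack: steel feed rack, fixed. Origin on the bench below the end piston's centre; x up the track (it rises 9 degrees along +x), +y to the pin side, -y to the measuring rest, z up. Track 67 mm wide between side plates; pistons lie across it and roll down (-x) to the stop plate, as high as the end piston's centre. Side plates begin 19 mm (pin side) and 38 mm (rest side) up-track of that centre
- end_position (a point): centre of a piston at the stop, low end of the track: 100 mm above the rack's origin, 30 mm above the bed; axes as the rack's. Both its end faces (32 mm either way along y) are open, so a finger can come down beside the pin-side face and follow it through along -y; nearest to that path is the pin's knob: from 18 mm up-track of this point, y = +53 to +84 mm, top 33 mm higher than it
- rest_seat (a point): centre of a piston lying in the measuring rest with its end face against the anvil: 74 mm along -y from the end position and 1 mm lower. The rest is an angle iron lying open side up (90 degree V), y = -40 to -112 mm from the rack's origin; the anvil is a fixed steel button, face at y = -106 mm. Axes as the rack's
- piston_1: plain aluminium piston with two seal grooves, 60 mm diameter, 64 mm long, about 0.4 kg, solid, ground and lightly oiled (slippery), lying; the end one, at the stop. Origin at its centre, y along its axis (its x and z turn as it rolls)
- piston_2: like piston_1; second in the row, touching piston_1, 60 mm up the slope. When piston_1 is gone it creeps about 3 mm and leans on the pin
- piston_3: like piston_1; third in the row
- piston_4: like piston_1; fourth and last in the row
- pin (a joint): how far the stop pin is drawn out, m: 0 = home, its tip 9 mm past mid-track in the upper gap between the two lowest pistons; from 0.042 on the row is free to roll (takes about 1 s); 0.052 = end of travel. It slides along the rack's +y to come out; its catch drags all along (about 5 N) and it stays where left. With a piston at the stop and the next touching it, it goes in with about 2.5 mm to spare
- pin_grip (a point): middle of the pin's black knob, moving with the pin: a lying cylinder along the rack's y, 14 mm diameter (16 at its rims), 30 mm long, free all round, its inner end 7 mm off the boss on the side plate; about 125 mm above the bench. Axes as the rack's
- caliper: steel vernier caliper, about 232 mm long, loose on the bench; bystander. Origin in the middle of its underside
- oil_can: dark red oil can with a thin spout, 157 mm high, loose; bystander. Origin in the middle of its underside
- bush: brass bush with a collar, 52 mm diameter, 94 mm long, lying loose; bystander. Origin in the middle of its underside
Not all that is in view belongs to the job. What is shaped like the piston_1 but blue is not meant.

How it is judged:
On the way, in this order (a step that is already met when the one before it is completed fails the run):
1. the end piston lies in the rest against the anvil, while the pin still holds the row back (y of piston_1 in the frame of rack between -0.0765 and -0.0715 m and x of piston_1 in the frame of rack between -0.003 and 0.003 m and z of piston_1 in the frame of rack between 0.096 and 0.102 m and angle between the y axis of piston_1 and the y axis of rack, either way round below 0.05 rad and x of piston_2 in the frame of rack above 0.048 m and value of joint pin below 0.012 m), for 0.2 s.
2. the pin is drawn out (value of joint pin above 0.03 m).
3. the next piston has rolled down to the stop (x of piston_2 in the frame of rack between -0.004 and 0.0025 m and y of piston_2 in the frame of rack between -0.006 and 0.006 m and z of piston_2 in the frame of rack between 0.097 and 0.103 m and angle between the y axis of piston_2 and the y axis of rack, either way round below 0.06 rad), for 0.2 s.
At the end, for the whole second after the job is handed in: piston_1 lies in the rest with its end face within 2.5 mm of the anvil, piston_2 lies square against the stop (2.5 mm up the track, 6 mm sideways), piston_3 and piston_4 lie behind it in the row, the pin is home to within 4 mm, and all pistons are still (all of step 3 and y of piston_1 in the frame of rack between -0.0765 and -0.0715 m and x of piston_1 in the frame of rack between -0.003 and 0.003 m and z of piston_1 in the frame of rack between 0.096 and 0.102 m and angle between the y axis of piston_1 and the y axis of rack, either way round below 0.05 rad and x of piston_3 in the frame of rack between 0.052 and 0.064 m and x of piston_4 in the frame of rack between 0.109 and 0.126 m and value of joint pin below 0.004 m and linear speed of each of piston_1, piston_2, piston_3, piston_4 below 0.01 m/s); the robot touches nothing.
It fails at once if the end piston is lifted (more than 12 mm) (z of piston_1 in the frame of rack above 0.112 m).
It fails at once if a piston falls off the rack (height (world z) of any of piston_1, piston_2, piston_3, piston_4 below 0.07 m).
It fails at once if the caliper, the oil can or the bush is moved by more than 20 mm (distance of any of caliper, oil_can, bush from where it was at the start of the episode above 0.02 m).
It also fails if it takes over 51 s, if anything falls off the work surface, if the arm or the gripper's body presses on something with over 40 N, if the wrist force passes 120 N, or if a joint passes its speed limit or range.

## Working session

There is one attempt and no reset: what is moved stays moved. The work goes in short steps, each a Python script; the robot and the scene stay as the last script left them, time stands still between calls to the robot, and variables do not carry over. Pictures are saved under pics/ and viewed, about 8 in all and at most 12, crops included, and the job is handed in when it is done.

```bash
ls; mkdir -p pics
python3 - <<'E'
from station import env,viewer,search_frame,tip_of
import cv2,numpy as np
for c in("top","side"):
    p,d=viewer.read_camera(c); cv2.imwrite(f"pics/{c}0.png",p[:,:,::-1]); np.save(f"pics/{c}_d0.npy",d)
    i=viewer.camera_info(c); print(c,{k:np.round(v,4).tolist() for k,v in i.items() if not isinstance(v,str)})
    for n in("end_position","rest_seat","pin_grip","piston_1","rack","bush","oil_can","caliper"):
        print(n,[(round(float(r["score"]),2),np.round(r["at"],4).tolist()) for r in tip_of(c,n)])
print(env.sense()["t"], np.round(env.sense()["tcp_rot"],3).tolist())
E
```

```text
pics
top {'intrinsics': [[380.8324, 0.0, 319.6727], [0.0, 380.8324, 204.8526], [0.0, 0.0, 1.0]], 'dist_coeffs': [-0.0581, 0.0, 0.0, 0.0, 0.0], 'eye': [0.4415, -0.0007, 1.2388], 'rotation': [[0.0074, 0.9974, -0.0714], [-0.9997, 0.0059, -0.0216], [-0.0212, 0.0715, 0.9972]]}
end_position [(0.89, [0.4535, 0.0851, 0.1013])]
rest_seat [(0.85, [0.4371, 0.013, 0.0976])]
pin_grip [(0.51, [0.4998, 0.1465, 0.1272])]
piston_1 [(0.81, [0.4604, 0.0845, 0.0958]), (0.75, [0.4678, 0.2135, 0.0299]), (0.68, [0.5682, 0.0466, 0.1176]), (0.66, [0.6239, 0.0318, 0.1295]), (0.62, [0.5137, 0.067, 0.111]), (0.6, [0.3212, 0.1264, 0.0332]), (0.3, [0.4348, 0.0131, 0.099])]
rack [(0.69, [0.457, 0.0846, -0.0003])]
bush [(0.62, [0.6367, 0.1539, 0.0001])]
oil_can [(0.6, [0.5844, -0.2782, 0.0014])]
caliper [(0.77, [0.503, -0.1346, -0.0046])]
side {'intrinsics': [[470.3644, 0.0, 329.7419], [0.0, 470.3644, 196.4577], [0.0, 0.0, 1.0]], 'dist_coeffs': [0.0121, 0.0, 0.0, 0.0, 0.0], 'eye': [0.2915, 0.9044, 0.8422], 'rotation': [[-0.973, 0.146, -0.1786], [-0.2307, -0.6069, 0.7606], [0.0027, 0.7813, 0.6242]]}
end_position [(0.72, [0.4602, 0.0819, 0.0984])]
rest_seat [(0.95, [0.436, 0.0079, 0.0976]), (0.4, [0.5004, -0.1291, -0.0004])]
pin_grip [(0.57, [0.5054, 0.1445, 0.1245])]
piston_1 [(0.93, [0.4574, 0.0806, 0.0968]), (0.86, [0.5145, 0.0652, 0.1123]), (0.8, [0.5726, 0.0505, 0.1179]), (0.69, [0.6242, 0.0322, 0.1268]), (0.66, [0.3185, 0.1243, 0.03]), (0.64, [0.4657, 0.2143, 0.0279]), (0.33, [0.507, 0.1453, 0.1242])]
rack [(0.8, [0.4567, 0.0842, -0.0014]), (0.4, [0.6378, 0.1569, 0.0035])]
bush [(0.64, [0.6398, 0.1574, 0.0023])]
oil_can [(0.98, [0.5797, -0.2747, 0.0037])]
caliper [(0.47, [0.5036, -0.133, -0.0036])]
0.9 [[-0.909, 0.0, 0.418], [-0.418, -0.0, -0.909], [0.0, -1.0, 0.0]]
```

View pics/top0.png

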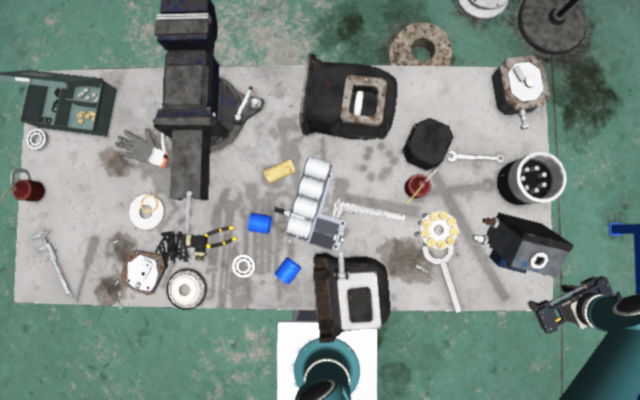

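View pics/side0.png

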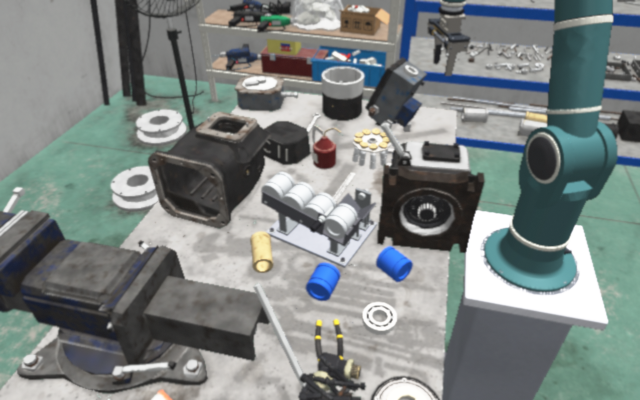

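Both views show the rack with four aluminium pistons: top around (300,230)–(317,168), side (342,222)–(278,188). Piston_1 is at top (300,230), side (342,222), and the knob is near top (280,211). Look-alikes are the blue cylinders, at top (260,223) and (288,270), side (322,282) and (394,264), plus the brass bush at top (279,171), side (261,252). I'm choosing the aluminium piston at the low end, beside the rest. Next I'll fit the rack pose from depth and map the heights of nearby obstacles.

```bash
cat > geo.py <<'E'
import numpy as np,cv2
from station import viewer
def cloud(c,d):
    i=viewer.camera_info(c); v,u=np.nonzero(d>0)
    n=cv2.undistortPoints(np.stack([u,v],1).astype(np.float64)[:,None],np.array(i["intrinsics"]),np.array(i["dist_coeffs"]))[:,0]
    z=d[v,u]; P=np.stack([n[:,0]*z,-n[:,1]*z,-z],1)
    return P@np.array(i["rotation"]).T+np.array(i["eye"])
def to_rack(P,X,Y,yaw):
    c,s=np.cos(yaw),np.sin(yaw); q=P-[X,Y,0]
    return np.stack([c*q[:,0]+s*q[:,1],-s*q[:,0]+c*q[:,1],q[:,2]],1)
E
python3 - <<'E'
import numpy as np,cv2
from geo import *
from scipy.optimize import least_squares
C={c:cloud(c,np.load(f"pics/{c}_d0.npy")) for c in("top","side")}
t=np.radians(9); ks=np.arange(4)*0.06
def res(p,Q):
    R=to_rack(Q,*p[:3]); R[:,2]-=p[3]
    d=np.stack([np.hypot(R[:,0]-k*np.cos(t),R[:,2]-0.1-k*np.sin(t)) for k in ks],1)
    return d.min(1)-0.03
for c in("top","side","both"):
    P=np.vstack(list(C.values())) if c=="both" else C[c]
    p=np.array([.457,.084,-.296,0])
    for it in range(4):
        R=to_rack(P,*p[:3]); m=(abs(R[:,1])<.03)&(R[:,0]>-.04)&(R[:,0]<.21)&(R[:,2]>.1+np.tan(t)*R[:,0]+.005)&(abs(res(p,P))<(.012,.008,.005,.005)[it])
        Q=P[m]; 
        # Y fixed by end faces below: anchor along-axis shift
        f=lambda q:np.r_[res(np.r_[p[0]+q[0]*np.cos(q[1]),p[1]+q[0]*np.sin(q[1]),q[1],q[2]],Q)]
        s=least_squares(f,[0,p[2],p[3]],loss="soft_l1",f_scale=.002); q=s.x
        p=np.array([p[0]+q[0]*np.cos(q[1]),p[1]+q[0]*np.sin(q[1]),q[1],q[2]])
        R=to_rack(P,*p[:3]); k=(abs(res(p,P))<.004)&(R[:,2]>.1+np.tan(t)*R[:,0]+.012)&(abs(R[:,1])<.05)&(R[:,0]<.2)&(R[:,0]>-.03)
        y=R[k,1]; sh=(np.percentile(y,1)+np.percentile(y,99))/2
        p[0]-=np.sin(p[2])*sh;p[1]+=np.cos(p[2])*sh
    print(c,p.round(4),len(Q),"rms",np.sqrt(np.mean(res(p,Q)**2)).round(4),"y ext",np.percentile(R[k,1],[1,5,95,99]).round(4))
    R=to_rack(P,*p[:3]); m=(R[:,1]>.05)&(R[:,1]<.095)&(R[:,0]>.005)&(R[:,0]<.05)&(R[:,2]>.11)&(R[:,2]<.15)
    K=R[m]; print(" knob n",len(K),"med",np.median(K,0).round(4),"lo",np.percentile(K,3,0).round(4),"hi",np.percentile(K,97,0).round(4))
np.save("pics/rack.npy",p)
P=np.vstack(list(C.values())); g={}
x0,y0,s=.1,-.6,.05
H=np.zeros((13,19))
for x,y,z in P[(P[:,0]>=x0)&(P[:,0]<x0+13*s)&(P[:,1]>=y0)&(P[:,1]<y0+19*s)&(P[:,2]<.6)]:
    i,j=int((x-x0)/s),int((y-y0)/s); H[i,j]=max(H[i,j],z)
print("cols y",(y0+s*np.arange(19)).round(2)); 
for i in range(13): print(round(x0+i*s,2),(H[i]*1000).astype(int))
for c in C:
    im=cv2.imread(f"pics/{c}0.png"); a=im[150:260,255:365] if c=="top" else im[165:275,255:395]
    cv2.imwrite(f"pics/{c}crop.png",cv2.resize(a,None,fx=4,fy=4,interpolation=cv2.INTER_CUBIC))
E
```

```text
top [ 4.605e-01  8.410e-02 -2.959e-01 -4.000e-04] 1581 rms 0.0018 y ext [-0.0316 -0.0292  0.0288  0.0316]
 knob n 56 med [0.026  0.0677 0.1317] lo [0.0193 0.0521 0.1268] hi [0.0324 0.0823 0.1362]
side [ 0.4598  0.0854 -0.2884 -0.0005] 1713 rms 0.0017 y ext [-0.0323 -0.0295  0.0301  0.0324]
 knob n 87 med [0.0234 0.0717 0.13  ] lo [0.0189 0.0542 0.1209] hi [0.0314 0.0834 0.1342]
both [ 4.601e-01  8.480e-02 -2.911e-01 -4.000e-04] 3278 rms 0.0018 y ext [-0.0322 -0.0293  0.0297  0.0323]
 knob n 143 med [0.0245 0.0699 0.1308] lo [0.0187 0.0521 0.1214] hi [0.0329 0.0838 0.1347]
cols y [-0.6  -0.55 -0.5  -0.45 -0.4  -0.35 -0.3  -0.25 -0.2  -0.15 -0.1  -0.05
  0.    0.05  0.1   0.15  0.2   0.25  0.3 ]
0.1 [ 0  0  0  0  0  0  0  0  3  5  6 12 13  5  6  5  0  0  0]
0.15 [  4   5   3  11   3   2   4   4 190 214 214 226 227   5   4   4   4   4
   4]
0.2 [473 375 599 598  11   5   7   6 202 234 233 222 220   7   6   5   6   6
   6]
0.25 [574 599 599  11  13   6   7   6 200 233 233 221 220   7  63  57   6  20
   6]
0.3 [576 574   6   5  13  12  14   7 198 214 233 260 225  59  65  60  22  25
  20]
0.35 [220 213 193  13  79  82   7   7 182 205 208 310 227   5  58   7  21  22
  18]
0.4 [224 228 127   9  83  81  84   7   6   6   6 116  96 132 127  57  56  47
  20]
0.45 [194 208 102   7  85  86  81  10   9   5  17  98 140 137 138 127  67  59
  18]
0.5 [147  97   6   7  79  80   6 159  10  12  14  16 146 144 140 137  43   7
   5]
0.55 [150 144   9   6   7  80 149 151   7   7   9  13 152 152  12  38   8   6
   9]
0.6 [147 145   7   6   5 115 113  63   7   6   6 161 163 160  56  54  51   7
   7]
0.65 [148  10  11  11  81  81  80  67   8   7   8   5 154 159  54  49   6   7
   7]
0.7 [  7   6   6  10  82  82  83  75 191 225 223 213   6 170   6   7   6   8
 195]
```

View pics/sidecrop.png

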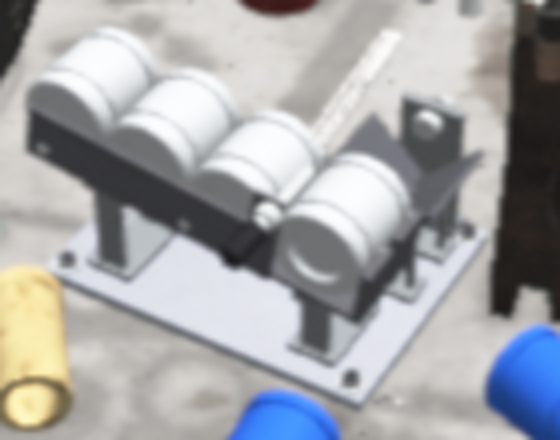

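The crop shows four aluminium pistons, with the end one at crop (340,225) between the black pin and knob (240,250) and the V rest (430,150). So piston_1 is confirmed, and the blue parts are separate. The casting nearby is 230–310 mm tall, so I'll check the gripper body's clearance against it before moving.

Run:
```python
import numpy as np
from geo import *
from station import env,solver
p=np.load("pics/rack.npy"); P=np.vstack([cloud(c,np.load(f"pics/{c}_d0.npy")) for c in("top","side")])
R=to_rack(P,*p[:3]); 
m=(R[:,2]>.165)&(R[:,2]<.5)&(R[:,0]>-.2)&(R[:,0]<.2)&(R[:,1]>-.22)&(R[:,1]<.15); Q=R[m]
H=np.zeros((20,19),int)
for x,y,z in Q: i,j=int((x+.2)/.02),int((y+.22)/.02); H[i,j]=max(H[i,j],z*1000)
print("y",(np.arange(-220,150,20)+0)); 
for i in range(20): print(-200+20*i,H[i])
c,s=np.cos(p[2]),np.sin(p[2]); ex=np.array([c,s,0]);ey=np.array([-s,c,0]);o=np.array([p[0],p[1],0])
for nm,z in(("jaw+y",ey),("jaw-y",-ey),("jaw+x",ex),("jaw-x",-ex)):
    y=np.array([0,0,-1.]); M=np.stack([np.cross(y,z),y,z],1)
    for pt in((0,.07,.25),(0,.055,.088),(0,-.024,.088),(.0255,.07,.108),(.0255,.12,.108),(.0255,.07,.25)):
        q=solver.inverse_kinematics(o+pt[0]*ex+pt[1]*ey+[0,0,pt[2]],M); print(nm,pt,None if q is None else np.round(q,2))
```

```text
y [-220 -200 -180 -160 -140 -120 -100  -80  -60  -40  -20    0   20   40
   60   80  100  120  140]
-200 [233 215 212 216 217 217   0   0   0   0   0   0   0   0   0   0   0   0
   0]
-180 [227 223 214 216 218 217 192   0   0   0   0   0   0   0   0   0   0   0
   0]
-160 [225 224 215 215 220 217 214   0   0   0   0   0   0   0   0   0   0   0
   0]
-140 [226 233 221 213 216 217 215   0   0   0   0   0   0   0   0   0   0   0
   0]
-120 [225 226 215 230 226 225 224 217   0   0   0   0   0   0   0   0   0   0
   0]
-100 [214 213 231 246 233 224 224 224   0   0   0   0   0   0   0   0   0   0
   0]
-80 [213 214 233 276 278 225 227 225   0   0   0   0   0   0   0   0   0   0
   0]
-60 [207 207 205 301 310 225 226   0   0   0   0   0   0   0   0   0   0   0
   0]
-40 [201 190   0   0 310   0   0   0   0   0   0   0   0   0   0   0   0   0
   0]
-20 [0 0 0 0 0 0 0 0 0 0 0 0 0 0 0 0 0 0 0]
0 [0 0 0 0 0 0 0 0 0 0 0 0 0 0 0 0 0 0 0]
20 [0 0 0 0 0 0 0 0 0 0 0 0 0 0 0 0 0 0 0]
40 [0 0 0 0 0 0 0 0 0 0 0 0 0 0 0 0 0 0 0]
60 [0 0 0 0 0 0 0 0 0 0 0 0 0 0 0 0 0 0 0]
80 [0 0 0 0 0 0 0 0 0 0 0 0 0 0 
[... 1202 characters left out ...]
aw+x (0, -0.024, 0.088) [ 0.33  0.43 -0.64  2.13  0.39  0.7  -0.86]
jaw+x (0.0255, 0.07, 0.108) [ 0.27  0.54 -0.77  1.96  0.5   0.85 -1.07]
jaw+x (0.0255, 0.12, 0.108) [ 0.26  0.64 -0.9   1.88  0.62  0.93 -1.23]
jaw+x (0.0255, 0.07, 0.25) [ 0.34  0.34 -0.83  1.83  0.28  1.1  -0.88]
jaw-x (0, 0.07, 0.25) [ 0.63  0.51 -1.3   1.86  0.54  1.18  2.  ]
jaw-x (0, 0.055, 0.088) [ 0.6   0.9  -1.33  2.02  1.01  1.12  1.65]
jaw-x (0, -0.024, 0.088) [ 0.79  0.83 -1.32  2.11  0.97  1.05  1.79]
jaw-x (0.0255, 0.07, 0.108) [ 0.58  0.9  -1.33  1.94  0.98  1.16  1.7 ]
jaw-x (0.0255, 0.12, 0.108) [ 0.47  0.94 -1.33  1.87  1.    1.2   1.64]
jaw-x (0.0255, 0.07, 0.25) [ 0.62  0.57 -1.31  1.82  0.59  1.22  1.99]
```

```bash
cat >> geo.py <<'E'
p=np.load("pics/rack.npy"); _c,_s=np.cos(p[2]),np.sin(p[2])
ex=np.array([_c,_s,0]);ey=np.array([-_s,_c,0]);ez=np.array([0,0,1.]);O=np.array([p[0],p[1],0])
W=lambda x,y,z:O+x*ex+y*ey+z*ez
def rot(yax,zax): return np.stack([np.cross(yax,zax),yax,zax],1)
def tilted(a,sgn=1): # jaws along rack y, body leaning to +y by a
    return rot(-np.sin(a)*ey-np.cos(a)*ez, sgn*(np.cos(a)*ey-np.sin(a)*ez))
E
python3 - <<'E'
from geo import *
from station import env,solver
P=np.vstack([cloud(c,np.load(f"pics/{c}_d0.npy")) for c in("top","side")]); R=to_rack(P,*p[:3])
for a in range(-150,-60,10):
    m=(R[:,2]>.165)&(R[:,2]<.45)&(abs(R[:,0])<.2)&(abs(R[:,1]-a/1000)<.005); print(a,np.sort(R[m,0])[-4:].round(3))
for sgn in(1,-1):
  for a in(0,15,20):
    for y,z in((.09,.35),(.075,.092),(-.02,.092)):
        q=solver.inverse_kinematics(W(0,y,z),tilted(np.radians(a),sgn)); print(sgn,a,y,None if q is None else np.round(q,2))
E
```

```text
-150 [-0.055 -0.053 -0.053 -0.052]
-140 [-0.033 -0.033 -0.032 -0.031]
-130 [-0.03  -0.029 -0.029 -0.028]
-120 [-0.039 -0.039 -0.037 -0.035]
-110 [-0.059 -0.058 -0.058 -0.058]
-100 [-0.058 -0.058 -0.058 -0.057]
-90 [-0.06 -0.06 -0.06 -0.06]
-80 [-0.065 -0.064 -0.064 -0.063]
-70 [-0.069 -0.069 -0.068 -0.067]
1 0 0.09 [ 0.48  0.28 -1.06  1.71  0.25  1.3   0.65]
1 0 0.075 [ 0.35  0.61 -0.92  2.    0.65  0.85  0.34]
1 0 -0.02 [ 0.46  0.48 -0.81  2.11  0.51  0.75  0.6 ]
1 15 0.09 [ 0.2   0.38 -0.94  1.61  0.44  1.55  0.48]
1 15 0.075 [ 0.11  0.65 -0.8   1.89  0.69  1.12  0.23]
1 15 -0.02 [ 0.25  0.55 -0.76  2.03  0.67  1.02  0.36]
1 20 0.09 [ 0.14  0.43 -0.93  1.57  0.5   1.64  0.43]
1 20 0.075 [ 0.06  0.7  -0.8   1.84  0.72  1.22  0.19]
1 20 -0.02 [ 0.19  0.59 -0.75  1.99  0.71  1.11  0.3 ]
-1 0 0.09 [ 0.33  0.22 -0.85  1.71  0.17  1.28 -2.42]
-1 0 0.075 [ 0.02  0.46 -0.49  2.02  0.31  0.74 -2.52]
-1 0 -0.02 [ 0.17  0.38 -0.45  2.13  0.26  0.68 -2.32]
-1 15 0.09 [ 0.33  0.48 -1.18  1.6   0.55  1.61 -2.77]
-1 15 0.075 [ 0.01  0.6  -0.67  1.89  0.61  1.07 -2.84]
-1 15 -0.02 [ 0.07  0.48 -0.53  2.04  0.54  0.94 -2.67]
-1 20 0.09 [ 0.32  0.62 -1.31  1.57  0.68  1.76 -2.9 ]
-1 20 0.075 [-0.04  0.64 -0.65  1.85  0.63  1.16 -2.88]
-1 20 -0.02 [ 0.07  0.53 -0.6   2.    0.63  1.05 -2.77]
```

Run:
```python
from geo import *
from station import env,effector
S=env.sense
def rep(n): s=S(); print(n,round(s["t"],2),to_rack(s["ee_pos"][None],*p[:3])[0].round(4) if hasattr(s["ee_pos"],"shape") else s["ee_pos"],np.round(s["wrist_force"],1))
effector.grasp(20); rep("shut")
e=np.array(S()["ee_pos"]); env.movel(e+[0,0,.22],rate=.3); rep("up")
M=tilted(np.radians(15))
env.movel(W(-.002,.09,.42),M,rate=.3); rep("over")
env.movel(W(-.002,.078,.16),M,rate=.2); rep("low")
```

```text
shut 2.25 [ 0.0131 -0.7012  0.2146] [-0.2 -0.2  0.3]
up 3.13 [ 0.0127 -0.7007  0.4328] [ 1.1  0.  -0. ]
over 5.92 [-0.0017  0.0892  0.4202] [ 0.  -0.6  0.1]
low 7.38 [-0.0016  0.0786  0.1609] [-0.3 -0.4  1.4]
```

Run:
```python
from geo import *
from station import env
for c in("side","top"):
    im,d=viewer.read_camera(c); np.save(f"pics/{c}_d1.npy",d)
    a=im[120:280,240:440] if c=="side" else im[140:280,230:380]
    a=cv2.resize(a[:,:,::-1],(600,int(600*a.shape[0]/a.shape[1])),interpolation=cv2.INTER_CUBIC); cv2.imwrite(f"pics/{c}1.png",a)
```

```text
(no output)
```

View pics/side1.png

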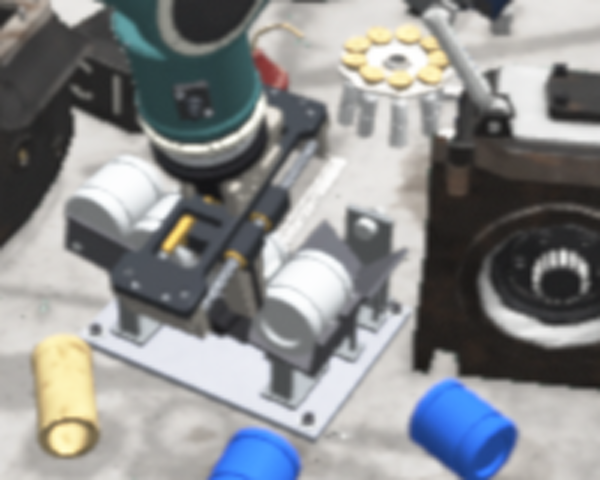

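The picture shows the shut gripper over the pin side, with the finger near (230,300). The knob is mostly hidden behind it, and the end piston is at (300,290). I'll check the fingertip position by depth before descending.

Run:
```python
from geo import *
for c in("side","top"):
    R=to_rack(cloud(c,np.load(f"pics/{c}_d1.npy")),*p[:3])
    for z in(.125,.14,.155,.17,.185,.2,.215):
        m=(abs(R[:,2]-z)<.0075)&(R[:,1]>.045)&(R[:,1]<.16)&(abs(R[:,0])<.1); 
        if m.sum(): print(c,z,m.sum(),"x",np.percentile(R[m,0],[3,50,97]).round(3),"y",np.percentile(R[m,1],[3,50,97]).round(3))
```

```text
side 0.125 56 x [0.018 0.023 0.03 ] y [0.062 0.077 0.084]
side 0.14 10 x [0.02  0.023 0.027] y [0.069 0.079 0.085]
side 0.155 3 x [-0.01  -0.009 -0.007] y [0.074 0.081 0.083]
side 0.17 55 x [-0.011 -0.009  0.005] y [0.07  0.092 0.098]
side 0.185 58 x [-0.011 -0.01   0.006] y [0.074 0.097 0.105]
side 0.2 60 x [-0.012 -0.01   0.001] y [0.076 0.097 0.109]
side 0.215 28 x [-0.012 -0.011  0.007] y [0.078 0.11  0.114]
top 0.125 2 x [0.032 0.033 0.033] y [0.076 0.078 0.079]
top 0.14 2 x [0.03  0.031 0.031] y [0.075 0.078 0.081]
top 0.185 13 x [-0.007 -0.001  0.009] y [0.07  0.072 0.074]
top 0.2 12 x [-0.009  0.     0.008] y [0.073 0.074 0.076]
top 0.215 12 x [-0.009  0.002  0.01 ] y [0.075 0.077 0.078]
```

```bash
cat >> geo.py <<'E'
from station import env,effector
def st():
    s=env.sense(); return s["t"],to_rack(np.array(s["ee_pos"])[None],*p[:3])[0],np.array([ex,ey,ez])@np.array(s["wrist_force"])
def rep(n): t,e,f=st(); print(n,round(t,2),e.round(4),f.round(1))
E
python3 - <<'E'
from geo import *
M=tilted(np.radians(15))
env.movel(W(-.002,.075,.093),M,rate=.1); rep("down"); f0=st()[2]
for y in np.r_[.055,.045,.030:-.0101:-.02,-.015,-.018:-.034:-.0015]:
    env.movel(W(-.002,y,.093),M,rate=.05 if y>-.016 else .03); rep("y%.4f"%y)
    if np.linalg.norm((st()[2]-f0))>8: print("contact"); break
for c in("side","top"):
    im,d=viewer.read_camera(c); np.save(f"pics/{c}_d2.npy",d); cv2.imwrite(f"pics/{c}2.png",im[:,:,::-1])
E
```

```text
down 8.29 [-0.0019  0.0754  0.0932] [-0.6 -0.2  0.2]
y0.0550 8.84 [-0.0018  0.0548  0.0932] [0.2 0.4 0.4]
y0.0450 9.19 [-0.002   0.0446  0.093 ] [-0.2  0.5 -0.2]
y0.0300 9.64 [-0.002   0.0292  0.093 ] [ 0.3 -0.3 -0.2]
y0.0100 10.19 [-0.002   0.0087  0.0929] [-0.  -0.8  0.6]
y-0.0100 10.74 [-0.002  -0.0111  0.093 ] [ 0.8 -0.2 -0.8]
y-0.0150 10.99 [-0.002  -0.0154  0.093 ] [ 0.2 -0.3 -0.1]
y-0.0180 11.24 [-0.002  -0.0179  0.093 ] [-1.1  1.7 -0.5]
y-0.0195 11.49 [-0.002  -0.0194  0.093 ] [ 0.4  1.5 -0.6]
y-0.0210 11.74 [-0.002  -0.0212  0.093 ] [ 0.7  2.7 -1.3]
y-0.0225 11.99 [-0.002 -0.023  0.093] [-0.5  1.6 -1.1]
y-0.0240 12.24 [-0.002  -0.0244  0.093 ] [-0.3  1.1 -0.5]
y-0.0255 12.49 [-0.002  -0.0256  0.0931] [-0.4  1.7 -0.3]
y-0.0270 12.74 [-0.0019 -0.027   0.093 ] [-0.4  1.1  0.2]
y-0.0285 12.99 [-0.002  -0.0286  0.093 ] [-0.5  1.3 -0.4]
y-0.0300 13.24 [-0.002  -0.0301  0.093 ] [-0.9  2.3  0.6]
y-0.0315 13.49 [-0.002  -0.0317  0.093 ] [-0.2  3.   0.5]
y-0.0330 13.74 [-0.002  -0.0327  0.093 ] [0.4 3.3 0.1]
```

Run:
```python
from geo import *
from station import tip_of
for c in("side","top"):
    R=to_rack(cloud(c,np.load(f"pics/{c}_d2.npy")),*p[:3]); R0=to_rack(cloud(c,np.load(f"pics/{c}_d0.npy")),*p[:3])
    m=(abs(np.hypot(R[:,0],R[:,2]-.0985)-.03)<.006)&(R[:,2]>.112)&(R[:,1]<-.02)&(R[:,1]>-.125); y=R[m,1]
    print(c,m.sum(),np.percentile(y,[0,1,3,50,97,99,100]).round(4), "hist",np.histogram(y,np.arange(-.12,-.015,.005))[0])
    print([(round(float(r["score"]),2),to_rack(np.array(r["at"])[None],*p[:3])[0].round(4).tolist()) for r in tip_of(c,"piston_1")])
    im=cv2.imread(f"pics/{c}2.png"); a=im[120:280,270:430] if c=="side" else im[150:270,250:380]
    cv2.imwrite(f"pics/{c}2c.png",cv2.resize(a,(600,int(600*a.shape[0]/a.shape[1])),interpolation=cv2.INTER_CUBIC))
rep("now")
```

```text
side 259 [-0.1184 -0.1068 -0.1045 -0.0722 -0.0296 -0.0227 -0.0202] hist [ 1  1  4 16 27 12 18 18 19 19 19 18 21 14 16 20  4  4  4  4]
[(0.88, [-0.0301, 0.1259, 0.028]), (0.75, [0.1712, -0.001, 0.1279]), (0.72, [-0.003, -0.0766, 0.0971]), (0.68, [0.1121, -0.0009, 0.1154]), (0.58, [-0.1479, -0.0003, 0.0316]), (0.51, [0.0532, 0.0009, 0.1123])]
top 140 [-0.1207 -0.1195 -0.1059 -0.0952 -0.0437 -0.0429 -0.0426] hist [ 1  0  7 32 29 14  0  0  0  0  0  0  6 20 20  9  0  0  0  0]
[(0.88, [0.0547, -0.0023, 0.1074]), (0.68, [-0.0012, -0.0733, 0.1008]), (0.59, [0.1119, -0.0009, 0.115]), (0.59, [0.1707, 0.0002, 0.1273]), (0.37, [-0.1483, 0.0015, 0.0319])]
now 13.94 [-0.002  -0.0327  0.093 ] [0.1 3.7 0.3]
```

View pics/side2c.png

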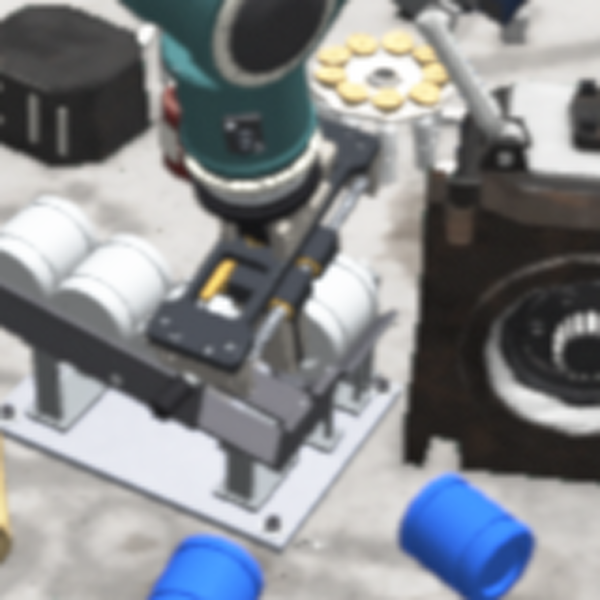

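The piston is in the V rest at about (340,310), the end of the track is empty, and piston_2 is behind the gripper. Depth and the networks put its centre at −73 to −77 mm. I'll keep pushing in small steps until the force clearly rises.

Run:
```python
from geo import *
M=tilted(np.radians(15))
for y in np.arange(-.034,-.0421,-.001):
    env.movel(W(-.002,y,.093),M,rate=.03); env.pause(.1); rep("y%.4f"%y)
    if st()[2][1]>12: print("contact"); break
```

```text
y-0.0340 14.29 [-0.002  -0.0327  0.093 ] [-0.7  5.8  0.2]
y-0.0350 14.64 [-0.0019 -0.0327  0.0931] [-1.5  7.4 -0.1]
y-0.0360 14.99 [-0.0019 -0.0328  0.0931] [-1.5  8.6 -0.9]
y-0.0370 15.34 [-0.0019 -0.0328  0.0932] [-1.4 11.6  0.3]
y-0.0380 15.69 [-0.0019 -0.0329  0.0932] [-1.6 14.1 -0.4]
contact
```

Firm contact: 14 N with the TCP no longer advancing. I'll retreat, then line up over the knob with the jaws along the track.

Run:
```python
from geo import *
M=tilted(np.radians(15)); G=rot(-ez,ex)
env.movel(W(-.002,-.02,.093),M,rate=.08); env.movel(W(-.002,0,.24),M,rate=.15); rep("up")
effector.release(); env.movel(W(.0258,.07,.24),G,rate=.12); rep("over knob")
for c in("side","top"):
    im,d=viewer.read_camera(c); np.save(f"pics/{c}_d3.npy",d); cv2.imwrite(f"pics/{c}3.png",im[:,:,::-1])
    R=to_rack(cloud(c,d),*p[:3])
    m=(R[:,1]>.05)&(R[:,1]<.095)&(R[:,0]>.005)&(R[:,0]<.05)&(R[:,2]>.11)&(R[:,2]<.15); K=R[m]
    if len(K): print(c,"knob",len(K),np.percentile(K,[3,50,97],axis=0).round(4).tolist())
    m=(abs(np.hypot(R[:,0],R[:,2]-.099)-.03)<.004)&(R[:,2]>.118)&(R[:,1]<-.02)&(R[:,1]>-.125); y=R[m,1]
    print(c,"p1",m.sum(),np.percentile(y,[1,3,50,97,99]).round(4) if m.sum() else 0)
im=cv2.imread("pics/side3.png")[130:280,250:410]; cv2.imwrite("pics/side3c.png",cv2.resize(im,(640,600),interpolation=cv2.INTER_CUBIC))
```

```text
up 17.21 [-0.0024 -0.0006  0.2392] [0.6 0.1 0.1]
over knob 20.32 [0.0258 0.07   0.24  ] [ 0.3  0.4 -0.3]
side knob 89 [[0.0182, 0.0513, 0.1192], [0.0229, 0.0705, 0.13], [0.0303, 0.0837, 0.1339]]
side p1 312 [-0.1045 -0.1033 -0.072  -0.0427 -0.0411]
top knob 15 [[0.022, 0.0513, 0.1278], [0.0291, 0.0548, 0.1315], [0.0338, 0.0627, 0.1356]]
top p1 317 [-0.1056 -0.1046 -0.075  -0.0444 -0.0433]
```

View pics/side3c.png

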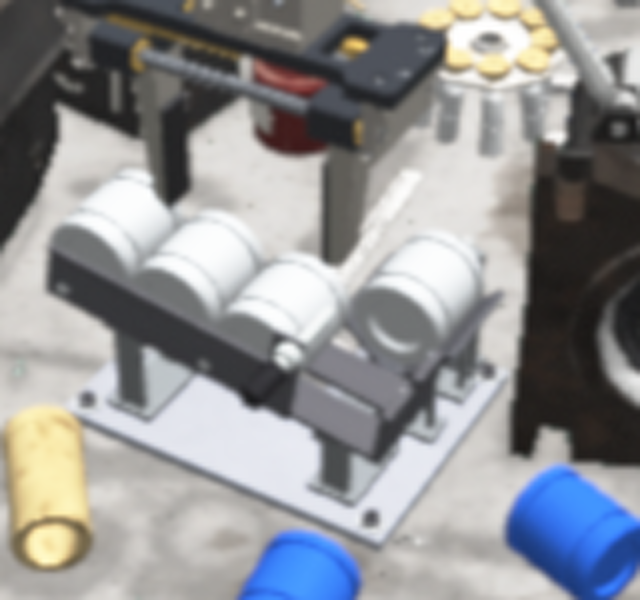

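Piston_1 is in the rest at (420,300), with depth extents of −105 to −42 mm giving a centre near −74. The track end is empty at (350,385), and piston_2 leans on the pin at (290,300). I'll project the knob's expected position into the picture to confirm which feature is the knob.

Run:
```python
from geo import *
def px(c,Q):
    i=viewer.camera_info(c); q=np.array(i["rotation"]).T@(Q-np.array(i["eye"]))
    return cv2.projectPoints(np.array([[q[0],-q[1],-q[2]]]),np.zeros(3),np.zeros(3),np.array(i["intrinsics"]),np.array(i["dist_coeffs"]))[0].ravel()
im=cv2.imread("pics/side3.png")
for y in(.046,.053,.0685,.084):
    u=px("side",W(.0258,y,.1255)); v=(u-[250,130])*4; print(y,v.round(0), im[int(round(u[1])),int(round(u[0]))])
R=to_rack(cloud("side",np.load("pics/side_d3.npy")),*p[:3]);
```

```text
0.046 [280. 361.] [221 221 218]
0.053 [274. 368.] [63 59 59]
0.0685 [260. 384.] [59 54 55]
0.084 [245. 400.] [84 79 78]
```

The projection lands on the black knob at (260,384). Descending to grip it and draw the pin.

Run:
```python
from geo import *
from station import env
G=rot(-ez,ex)
env.movel(W(.0258,.070,.107),G,rate=.1); rep("down")
effector.grasp(35); s=env.sense(); print("width",s["gripper_width"]); rep("gripped")
if .010<s["gripper_width"]<.020:
    env.movel(W(.0258,.118,.107),G,rate=.06); rep("drawn"); print("width",env.sense()["gripper_width"])
    env.pause(1.2); rep("waited")
    for c in("side","top"):
        im,d=viewer.read_camera(c); np.save(f"pics/{c}_d4.npy",d); cv2.imwrite(f"pics/{c}4.png",im[:,:,::-1])
    im=cv2.imread("pics/side4.png")[130:280,250:410]; cv2.imwrite("pics/side4c.png",cv2.resize(im,(640,600),interpolation=cv2.INTER_CUBIC))
```

```text
down 21.91 [0.0262 0.0703 0.1076] [-0.1  0.6  0.4]
width 0.013425570767258031
gripped 23.08 [0.0248 0.07   0.1069] [-4.  -0.4  3. ]
drawn 24.03 [0.0249 0.1175 0.1068] [-4.4 -2.4  3. ]
width 0.013279432605274899
waited 25.23 [0.025  0.1175 0.1068] [-3.9 -2.2  2.6]
```

View pics/side4c.png

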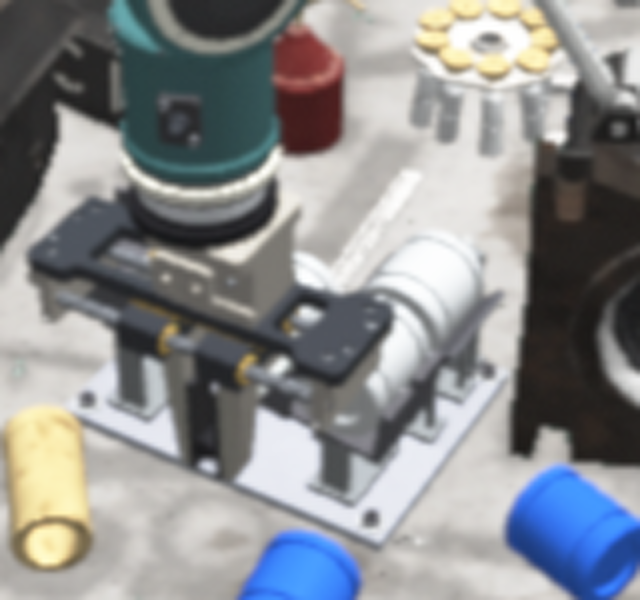

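Piston_2 is now at the stop, partly visible at (385,370), and the knob is held and drawn out at (205,440). I'll check the row by depth, then push the pin home with the force watched.

```bash
cat >> geo.py <<'E'
from scipy.optimize import least_squares
def row(c,d):
    R=to_rack(cloud(c,d),*p[:3]); R=R[(abs(R[:,1])<.028)&(R[:,2]>.11)&(R[:,2]<.18)]
    for k in range(4):
        x0=k*.06*np.cos(np.radians(9)); z0=.0996+x0*np.tan(np.radians(9)); best=[]
        for dx in np.arange(-.01,.0111,.001):
            r=np.hypot(R[:,0]-x0-dx,R[:,2]-z0-dx*.158)-.03; best.append(((abs(r)<.002)&(abs(R[:,0]-x0-dx)<.024)).sum())
        b=np.array(best); i=b.argmax(); print(c,"slot",k,"x~",round(x0-.01+.001*i,3),"n",b[i])
E
python3 - <<'E'
from geo import *
for c in("top","side"): row(c,np.load(f"pics/{c}_d4.npy"))
from station import tip_of
for c in("top","side"):print([(round(float(r["score"]),2),to_rack(np.array(r["at"])[None],*p[:3])[0].round(4).tolist()) for r in tip_of(c,"piston_1") if r["at"][2]>.07])
E
```

```text
top slot 0 x~ 0.0 n 218
top slot 1 x~ 0.06 n 226
top slot 2 x~ 0.119 n 207
top slot 3 x~ 0.168 n 0
side slot 0 x~ -0.002 n 63
side slot 1 x~ 0.056 n 40
side slot 2 x~ 0.119 n 4
side slot 3 x~ 0.168 n 0
[(0.79, [0.057, -0.0048, 0.1073]), (0.78, [0.1132, -0.0034, 0.1175]), (0.77, [0.0018, -0.0724, 0.1016]), (0.74, [-0.0028, 0.0026, 0.1003])]
[(0.91, [0.0016, -0.0755, 0.0957]), (0.77, [-0.0036, 0.0028, 0.0988]), (0.67, [0.055, 0.0039, 0.1056])]
```

Run:
```python
from geo import *
G=rot(-ez,ex)
env.movel(W(.0252,.075,.107),G,rate=.06); rep("in")
for y in np.arange(.073,.0609,-.0015):
    env.movel(W(.0252,y,.107),G,rate=.03); rep("y%.4f"%y)
    if st()[2][1]>20: print("stop"); break
print(env.sense()["gripper_width"])
```

```text
in 26.3 [0.0249 0.0757 0.1069] [-4.5  3.  -1. ]
y0.0730 26.55 [0.0249 0.0738 0.1069] [-4.   2.9 -0.8]
y0.0715 26.8 [0.0249 0.0723 0.1069] [-4.1  3.4 -0.7]
y0.0700 27.05 [0.0249 0.0708 0.1069] [-2.6  2.9 -1.7]
y0.0685 27.3 [0.0249 0.0695 0.1069] [-3.6  3.5 -1.1]
y0.0670 27.55 [0.0249 0.0695 0.107 ] [-3.4  7.7 -3.9]
y0.0655 27.8 [0.0248 0.0694 0.107 ] [-3.5 10.9 -6.9]
y0.0640 28.05 [0.0249 0.0694 0.1071] [-2.7 13.7 -9.4]
y0.0625 28.3 [0.0249 0.0694 0.1072] [ -2.7  17.6 -11.8]
y0.0610 28.55 [0.0249 0.0694 0.1073] [ -1.4  20.5 -12.9]
stop
0.012935850883735509
```

Run:
```python
from geo import *
from station import tip_of
G=rot(-ez,ex)
env.movel(W(.0249,.0692,.107),G,rate=.03)
effector.release(); rep("rel"); env.movel(W(.0255,.07,.24),G,rate=.12); env.movel(W(.03,.2,.38),G,rate=.25); rep("clear")
for c in("side","top"):
    im,d=viewer.read_camera(c); cv2.imwrite(f"pics/{c}5.png",im[:,:,::-1]); row(c,d)
    R=to_rack(cloud(c,d),*p[:3])
    m=(R[:,1]>.05)&(R[:,1]<.15)&(R[:,0]>.005)&(R[:,0]<.05)&(R[:,2]>.11)&(R[:,2]<.15); K=R[m]
    if len(K): print(c,"knob",len(K),np.percentile(K,[3,50,97],axis=0).round(4).tolist())
    m=(abs(np.hypot(R[:,0],R[:,2]-.099)-.03)<.004)&(R[:,2]>.118)&(R[:,1]<-.038)&(R[:,1]>-.125); y=R[m,1]
    print(c,"p1",m.sum(),np.percentile(y,[1,3,50,97,99]).round(4) if m.sum() else 0)
    for n in("piston_1","caliper","oil_can","bush"):
        print(n,[(round(float(r["score"]),2),(to_rack(np.array(r["at"])[None],*p[:3])[0] if n=="piston_1" else np.array(r["at"])).round(3).tolist()) for r in tip_of(c,n)][:5])
im=cv2.imread("pics/side5.png")[130:280,250:410]; cv2.imwrite("pics/side5c.png",cv2.resize(im,(640,600),interpolation=cv2.INTER_CUBIC))
```

```text
rel 30.19 [0.0249 0.0692 0.107 ] [-0.2 -0.   0.1]
clear 32.37 [0.0299 0.199  0.3787] [-0.  -0.7  1.1]
side slot 0 x~ -0.001 n 272
side slot 1 x~ 0.057 n 240
side slot 2 x~ 0.118 n 232
side slot 3 x~ 0.168 n 0
side knob 90 [[0.0186, 0.0527, 0.1212], [0.0227, 0.0707, 0.1296], [0.0307, 0.0831, 0.1339]]
side p1 303 [-0.1057 -0.1033 -0.0724 -0.0431 -0.0418]
piston_1 [(0.96, [-0.001, -0.079, 0.097]), (0.83, [0.0, 0.001, 0.1]), (0.66, [-0.148, -0.002, 0.03]), (0.65, [0.057, 0.003, 0.107]), (0.55, [0.116, -0.002, 0.118])]
caliper [(0.68, [0.501, -0.13, -0.001]), (0.51, [0.437, 0.014, 0.1])]
oil_can [(0.8, [0.579, -0.277, 0.005]), (0.22, [0.571, 0.048, 0.115])]
bush [(0.9, [0.636, 0.156, 0.0]), (0.47, [0.585, -0.275, 0.003])]
top slot 0 x~ 0.0 n 202
top slot 1 x~ 0.059 n 215
top slot 2 x~ 0.12 n 205
top slot 3 x~ 0.168 n 0
top knob 55 [[0.0203, 0.0516, 0.1256], [0.0267, 0.0669, 0.131], [0.0334, 0.0815, 0.1356]]
top p1 309 [-0.1056 -0.1045 -0.074  -0.0444 -0.0433]
piston_1 [(0.93, [-0.032, 0.127, 0.031]), (0.89, [-0.0, -0.074, 0.101]), (0.71, [-0.001, -0.003, 0.104]), (0.6, [-0.006, -0.0, 0.1]), (0.59, [0.114, -0.004, 0.122])]
caliper [(0.65, [0.504, -0.134, 0.0])]
oil_can [(0.59, [0.583, -0.278, 0.0]), (0.16, [0.511, 0.067, 0.109])]
bush [(0.8, [0.64, 0.156, -0.0])]
```

View pics/side5c.png

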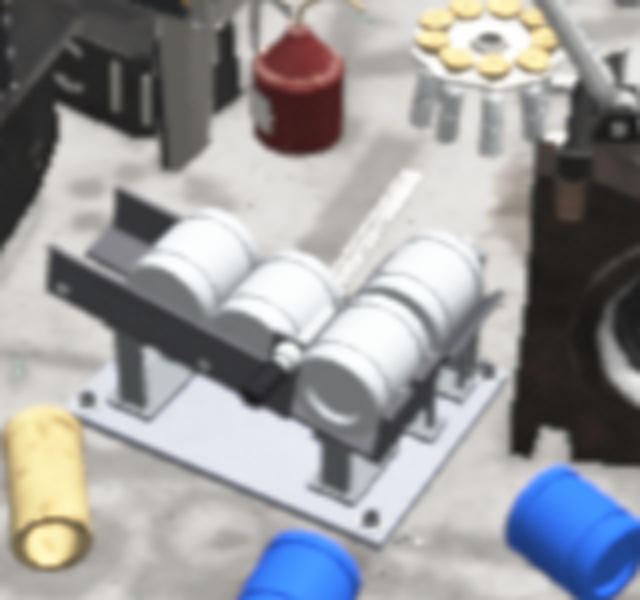

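The final picture shows piston_1 in the rest at (430,280), piston_2 at the stop at (360,360), and two pistons behind it at (280,300) and (200,260). The knob is back home at (260,384). Handing in.

```bash
python3 -c "
from station import workorder; print(workorder.finish_job())"
```

```text
the job is handed in; nothing more can be done
None
```

The job is done and handed in at about 33 s of the 51 s allowed; the system gave no verdict.

**What I did:** I pushed the end piston off the track with the shut fingers, tool tilted 15°, until it met the anvil. The force rose to 14 N with the tool no longer advancing. With the track end empty, I gripped the black knob and drew the pin about 47 mm, and piston_2 rolled down to the stop. I then pushed the pin in until it stopped solid at 20 N, about 0.6 mm past where I had gripped it, let go and moved clear.

**Last checks (depth fits from both cameras):**

| Item | Measured | Required |
|---|---|---|
| piston_1 y (centre) | about −74 mm | −76.5 to −71.5 mm |
| piston_2 x | −1 to 0 mm | −4 to 2.5 mm |
| piston_3 x | 57–59 mm | 52–64 mm |
| piston_4 x | 118–120 mm | 109–126 mm |
| knob | back at its starting position, within measuring error | pin within 4 mm of home |

The caliper, oil can and bush show no movement beyond about 5 mm, which is the network's own error.

**Disagreements:**
- **piston_1:** one network reading from the side camera put it at y = −79 mm. The depth data, the top camera (−74 mm) and the solid contact with the anvil all contradict it.
- **Push distance:** anvil contact came about 8 mm later than I calculated from an assumed fingertip thickness.

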